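# Clamp the cedar stake point up in the shed vise

### The arm

A 6-joint arm with a two-finger parallel gripper is mounted at the origin on the work surface. World frame = base frame: x ahead of the robot, y to its left, z up, the work surface at z = 0. Lengths are in m, angles in rad, forces in N, time in s.
With the tool pointing down it reaches from about 0.35 to 0.925 m from the base axis. Payload 6.4 kg.
Tool frame: the origin (TCP) lies between the finger pads; the fingertips stand 22 mm ahead of it and the grasp point (between the pads) lies 3 mm ahead of it; z points along the fingers, x is the direction in which the jaws open and shut, and the axes are right-handed (so a half turn about z gives the same grasp; the last joint's range is limited). The gripper opens to 85 mm and grips with 20 to 120 N. Pads are 22 mm wide; open, the fingers measure 114 mm over their backs; the gripper's body (76 mm by 85 mm) begins 54 mm behind the grasp point. The pads swing forward as they close: fully open they stand 13 mm farther back than shut.
Start: joints at [-1.517, 0.245, 1.558, -0, 1.339, -0.174], TCP at [0.147, -0.633, 0.231] pointing down, gripper open.
Joint ranges: [-3.13, 3.13], [-1.02, 2.26], [0.13, 2.54], [-0.95, 4.09], [0.21, 2.88], [-2.74, 2.74]. Speed limits (rad/s): [2.57, 2.57, 3.14, 3.14, 3.14, 3.14].

### API

Orientations are given as a unit quaternion [w, x, y, z].
In Python, from bench import robot, get_image, ticket, silhouettes gives the robot as it stands.
- The arm moves only by the tool arm_command, never from a script. Its arguments are lists of equal length, an entry for each row: "travel": the shift along the tool's x, y, z in units of 0.8 m (1.0 is 0.8 m), a list of three; "roll": the turn about the tool's z in units of pi/2 rad (1.0 is pi/2 rad). A call has 1 to 20 rows; each row is the pose to reach, as a shift and turn from the pose measured when the call began, along the tool's axes at that moment; what a row does not reach only later rows make up. A row lasts 1/8 s, in which the tool goes at most 62.5 mm and 10.7 degrees, less where a joint would pass 70% of its speed; a pose out of reach is approached as far as the arm can. A call with a number of a shift or a turn outside -1 to 1 is refused whole. A call with a gripper value outside its range is refused whole. "claw" is the finger opening in mm, from 0 to 85.4, set as the call begins (left out, the last holds). The fingers move at their own pace and stop on an object; "newtons" is the grip in N (left out, the last holds). Time passes only in rows, so rows that repeat a pose let the fingers close. It gives the time, the measured TCP pose, the force and the opening at its end, in the units of the state.
- robot.state(): the state, without advancing time (a new reading comes with each control period).
- get_image(name): name is "side" or "top"; returns a dict with "frame" (480x640x3 uint8, blue, green, red), "camera_matrix" (3x3 intrinsics, pixels), "R" (3x3) and "t" (3): a world point X has camera coordinates R X + t. Camera axes: x right, y down, z forward; pixel columns grow to the right and rows downward; lengths in m; the calibration is good to about 2 mm. A picture is of the moment at which its call begins. There is no depth.
- ticket.sign_off(): hands the job in, once; it reports no verdict.
Trained networks look in a picture, given as the dict that the camera call returned (one of the last four; its "shot" number tells which), for a name from the list of things; names that differ only in an ending like _2 or _b are one class to them, and where a whole thing is asked for, a point or a joint stands for the part that bears it (a point fixed in the world has none). Each returns a list of dicts, best first, with "p" (0 to 1); they miss things now and then, are a little off and sometimes report something else, mostly with a low value. They report only what shows in the picture. A call takes as long as a camera call. They do not tell look-alikes from the thing itself.
- silhouettes(name, picture): "pixels" (480x640 bool, what is visible of it) and "box" ([left, top, width, height] in pixels, round what is visible of it).
The state is a dict: "time": time; "joint_positions": joint angles; "joint_vel": joint speeds; "tau": joint torques, N m; "eef_pos": TCP position; "eef_rot": TCP orientation; "ft_force": force on the tool from outside, world axes, zero at the start; "moment": the same for the moment, N m; "finger_gap": finger opening in m.
Only numpy, scipy, OpenCV 4.12 (cv2) and the standard library are available. Lean on these libraries where they do the work, as an engineer would, in place of code of your own. Each camera call takes 0.05 s, during which the arm holds its last target. There are 200 camera calls.

### The job

Take the cedar stake out of the wooden tray and stand it on its square end, point up, on the bed of the bench vise between the two jaws. Then wind the vise crank clockwise until the sliding jaw grips the stake firmly, squarely and fully within the jaws' width, but stop before the soft wood is crushed. Let go of everything and leave the other things on the shelf where they are.

Things in the scene. Friction and masses are not known exactly. Their poses are not given: they have to be found in the camera images.
- stake: The workpiece: a plain cedar stake, 38 x 38 mm square in section, 140 mm long: 110 mm square body, then a 30 mm blunt cone point. About 0.12 kg. It lies in the tray. Origin: middle of the underside of the square body as it lies at the start (55 mm from the square end); x runs along the stake from square end to point, z up as it lies; its centre line is 19 mm above the origin.
- stake_foot (a point): Centre of the stake's square end face (-55 mm in x, 19 mm in z of the stake).
- tray: Open wooden tray, outside 180 x 165 x 55 mm, walls and floor 5 mm thick, heavy, does not move. Origin under its centre, x along its long side, z up. The walls stop a hand that leans far along the stake, so take it out from about straight above; there is free bench between tray and vise, and nearer the robot, to lay it down and take it again leaning.
- vise: Grey bench vise on a wooden block, bolted down, 240 mm long. Origin under its centre, z up, x along the screw from crank end to fixed jaw, y along the jaw width. Its base is 100 mm wide. The flat bed is 90 mm above the shelf. Both jaws are 80 mm wide and rise to 140 mm above the shelf. The fixed jaw, 34 mm thick, was bolted down by hand: its face is somewhere from x = 60 to 66 mm. A low bracket (to 140 mm, x = -108 to -88 mm) carries the screw.
- vise_bed (a point): Point on the bed at x = 35 mm of the vise, mid width, height 90 mm; stand the middle of the stake's square end here.
- jaw: The sliding jaw: 8 mm steel plate on a rubber pad (gives 1 mm per 40 N) on a grey carriage, 35 mm in all, moved only by the crank: 20 mm per turn. Axes as the vise. Its face lies at its origin's x. At crank value 0 its face is at x = -5 mm of the vise. The jaw gap starts 51 to 68 mm wide. A firm grip is 25 N or more; the wood is crushed above 150 N.
- crank (a joint): Turn of the crank, rad; starts 1 to 4.5, at most 14. Grows clockwise seen from the crank end (right-handed about the vise's x). At 0 the handle stands straight up. Stays where left: dry friction 0.2 Nm (3.6 N at the handle). Once the stake touches both jaws the handle force rises by 0.058 N per N of clamping; let go, the screw holds up to about 60 N and winds back a little from more.
- crank_hub (a point): Centre of the crank's outer hub face, on the screw axis, 115 mm above the shelf. The crank arm ends at about this plane; the handle begins 2 mm beyond it.
- knob_mid (a point): Grip point on the crank handle: a dark wooden bar 80 mm long and 26 mm thick, parallel to the screw, 55 mm off the screw axis, spinning freely on its pin, so a hand need not turn with it. The point lies on its centre line 52 mm outward (vise -x) from the crank arm; it circles in a vertical plane with centre 115 mm high. Gripped here from above the whole circle is free.
- spanner: Steel spanner 200 mm, lying; bystander. Origin at its middle, underneath.
- funnel: Orange plastic funnel, 100 mm wide, 112 mm high, mouth down; bystander. Origin at the end of its spout.
- canister: Round aluminium canister 76 mm wide, 110 mm high; bystander. Origin under it.
- clip: Green plastic garden clip 90 mm long; bystander. Origin under its middle.
- jar: Amber glass jar 70 mm wide, 100 mm high; bystander. Origin under it.
- brush: Brush 200 mm long, lying; bystander. Origin at its middle, underneath.
Things that resemble listed ones, but are neither listed nor needed, are in the scene too. Leave any black or green look-alike of the stake alone.

How it is judged:
By the outcome, as a careful person would: the job done as asked, in the order asked, and still so for the second after the job is handed in, with the robot touching nothing.
It also fails if it takes over 72 s, if anything falls off the work surface, if the arm or the gripper's body presses on something with over 40 N, if the wrist force passes 120 N, or if a joint passes its speed limit or range.

## Working session

There is one attempt and no reset: what is moved stays moved. The work goes in short steps, Python scripts to look and compute and a tool call to move; the robot and the scene stay as the last step left them, time stands still between calls to the robot, and variables do not carry over. Pictures are saved under pics/ and viewed, about 8 in all and at most 12, crops included, and the job is handed in when it is done.

Besides the shell and the picture viewer there is one more tool, called after "Call:" as name(argument=value, ...), one argument or row to a line, values as JSON. arm_command: Moves the arm, as the interface text tells. Shifts and turns lie within -1 to 1; 1 stands for 0.8 m of shift or pi/2 rad of turn. Its arguments: {"type":"object","properties":{"travel":{"type":"array"},"roll":{"type":"array"},"claw":{"type":"number"},"newtons":{"type":"number"}},"required":["travel","roll"]}

```bash
mkdir -p pics; ls; python3 - <<'E'
from bench import robot,get_image,silhouettes
import cv2,numpy as np
for n in("top","side"):
    p=get_image(n);cv2.imwrite(f"pics/{n}1.png",p["frame"])
    print(n,p["camera_matrix"].round(1).tolist(),p["R"].round(4).tolist(),p["t"].round(4).tolist())
    for o in("stake","tray","vise","jaw","crank"):
        print(o,[(round(d["p"],2),d["box"]) for d in silhouettes(o,p)])
print(robot.state())
E
```

```text
pics
top [[471.3, 0.0, 323.2], [0.0, 471.3, 240.0], [0.0, 0.0, 1.0]] [[-0.0242, -0.9997, -0.0061], [-0.9885, 0.0249, -0.149], [0.1491, 0.0024, -0.9888]] [0.0626, 0.5371, 1.3502]
stake [(0.98, [218.6, 234.8, 13.6, 47.5]), (0.63, [145.8, 258.6, 19.1, 51.0])]
tray [(0.71, [192.0, 219.7, 62.8, 73.8])]
vise [(0.75, [323.6, 214.6, 120.1, 41.4])]
jaw [(0.62, [480.1, 274.4, 30.8, 25.1]), (0.6, [365.5, 216.5, 6.8, 32.3])]
crank [(0.56, [406.3, 222.5, 36.6, 30.1])]
side [[608.1, 0.0, 318.9], [0.0, 608.1, 244.6], [0.0, 0.0, 1.0]] [[-0.9981, -0.0618, -0.0015], [-0.047, 0.7743, -0.631], [0.0402, -0.6297, -0.7758]] [0.5181, 0.0753, 1.563]
stake [(0.96, [389.4, 375.1, 64.9, 25.3]), (0.86, [287.3, 371.1, 70.1, 26.6]), (0.61, [314.7, 462.3, 71.4, 17.7])]
tray [(0.67, [275.1, 341.5, 86.1, 80.4])]
vise [(0.82, [290.4, 160.5, 44.5, 116.2])]
jaw [(0.93, [294.9, 207.9, 28.1, 15.9])]
crank [(0.87, [305.3, 159.2, 28.9, 28.2])]
{'time': 0.6, 'joint_positions': array([-1.51710521e+00,  2.45081109e-01,  1.55780156e+00,  1.89465787e-05,
        1.33871344e+00, -1.74099420e-01]), 'joint_vel': array([-0.00013676, -0.00265527, -0.00129159, -0.00020608, -0.00051242,
       -0.00097407]), 'tau': array([-2.85913047e-04, -4.29277968e+01, -3.26252353e+01, -1.19201250e-04,
        6.94334758e-04,  6.77313395e-06]), 'eef_pos': array([ 0.14679791, -0.63321496,  0.23130151]), 'eef_rot': array([-7.40557961e-06,  7.82886148e-01, -6.22164994e-01,  5.75560130e-06]), 'ft_force': array([ 0.3853393 ,  0.57170746, -0.44048743]), 'moment': array([ 0.03472073,  0.0264991 , -0.00861616]), 'finger_gap': 0.08538831966353985}
```

```bash
python3 - <<'E'
import cv2
a=cv2.imread("pics/top1.png")[150:400,100:540];cv2.imwrite("pics/v1.png",cv2.resize(a,(800,455),interpolation=3))
E
```

```text
(no output)
```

View pics/v1.png

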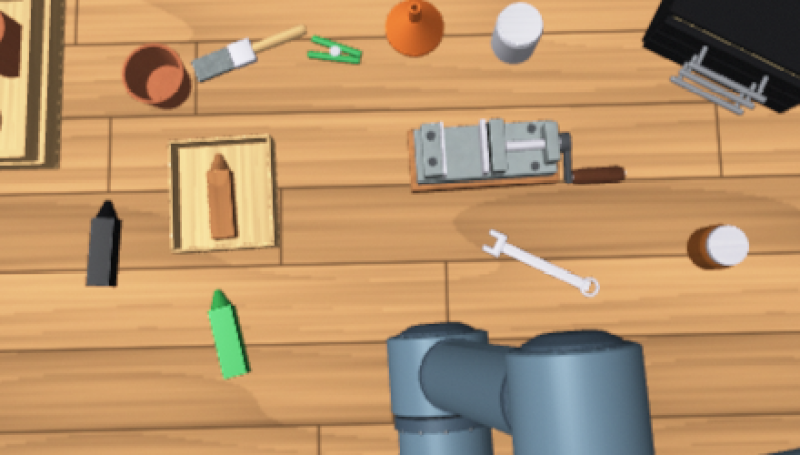

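View pics/side1.png

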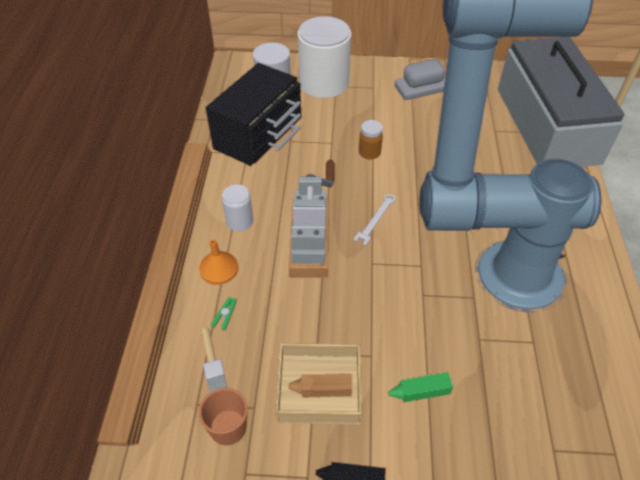

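The views agree. The cedar stake is in the tray, at about (222,258) in the top view and (325,385) in the side view, with its point away from the robot. The vise axis runs roughly along world y, and the crank handle is on the right end, on the robot's side. The black and green look-alikes are outside the tray. Next I fit poses.

```bash
cat > h.py <<'E'
from bench import robot,get_image,ticket,silhouettes
import cv2,numpy as np
from scipy.optimize import minimize,least_squares
from scipy.spatial.transform import Rotation as Ro
def proj(p,X):
    c=np.atleast_2d(X)@p["R"].T+p["t"]; q=c@p["camera_matrix"].T; return q[:,:2]/q[:,2:]
def back(p,uv,z):
    d=p["R"].T@np.linalg.inv(p["camera_matrix"])@np.r_[uv,1]; o=-p["R"].T@p["t"]; return o+d*(z-o[2])/d[2]
def rot(y): c,s=np.cos(y),np.sin(y); return np.array([[c,-s,0],[s,c,0],[0,0,1]])
def cuboid(x0,x1,y0,y1,z0,z1): return np.array([[x,y,z] for x in(x0,x1) for y in(y0,y1) for z in(z0,z1)])
S=4
def hullmask(p,hulls):
    m=np.zeros((480*S,640*S),np.uint8)
    for X in hulls: cv2.fillConvexPoly(m,cv2.convexHull(np.float32(proj(p,X)*S+S/2)).astype(np.int32),255)
    return cv2.resize(m,(640,480),interpolation=cv2.INTER_AREA)/255.
def fit(model,obs,x0,z):
    # obs: list of (picture,mask); x=(X,Y,yaw)
    def cost(x):
        T=[m@rot(x[2]*10).T+[x[0],x[1],z] for m in model]
        return sum(np.abs(hullmask(p,T)-m).sum()/m.sum() for p,m in obs)
    r=minimize(cost,x0,method="Nelder-Mead",options=dict(initial_simplex=np.array([x0,x0+[.01,0,0],x0+[0,.01,0],x0+[0,0,.015]]),xatol=1e-4,fatol=1e-4))
    return r.x*[1,1,10],r.fun
stake=[np.vstack([cuboid(-.055,.055,-.019,.019,0,.038),[[.085,0,.019]]])]
E
python3 - <<'E'
from h import *
P={n:get_image(n) for n in("top","side")}
def pick(o,n,k=None):
    L=silhouettes(o,P[n]);return L
st=min(pick("stake","top"),key=lambda d:abs(d["box"][0]-218)); ss=min(pick("stake","side"),key=lambda d:abs(d["box"][0]-287))
b=st["box"];c=back(P["top"],[b[0]+b[2]/2,b[1]+b[3]/2],.03)
obs=[(P["top"],st["pixels"].astype(float)),(P["side"],ss["pixels"].astype(float))]
for o in(obs,obs[:1],obs[1:]): print("stake",fit(stake,o,np.array([c[0],c[1],0.01]),.005))
tr=pick("tray","top")[0]["box"];print("tray c",back(P["top"],[tr[0]+tr[2]/2,tr[1]+tr[3]/2],.05))
# vise jaw tops
for n in P:
    for o in("vise","jaw","crank"):
        for d in pick(o,n):
            m=d["pixels"].astype(np.uint8);r=cv2.minAreaRect(np.argwhere(m)[:,::-1].astype(np.float32))
            z={"vise":.09,"jaw":.14,"crank":.115}[o]
            print(n,o,round(d["p"],2),np.round(r[0],1),np.round(r[1],1),round(r[2],1),back(P[n],r[0],z).round(3))
t=P["top"]["frame"];s=P["side"]["frame"]
a=cv2.resize(t[205:265,315:450],(800,356),interpolation=cv2.INTER_CUBIC);cv2.imwrite("pics/v2.png",a)
a=cv2.resize(s[150:290,280:350],(300,600),interpolation=cv2.INTER_CUBIC);cv2.imwrite("pics/v3.png",a)
c=np.zeros((600,800,3),np.uint8);c[:222,:500]=cv2.resize(t[205:265,315:450],(500,222),interpolation=2);c[:,500:]=a;cv2.imwrite("pics/v4.png",c)
E
```

```text
stake (array([0.26261886, 0.3376444 , 0.24612022]), np.float64(2.0948360709167546))
stake (array([0.26178204, 0.33741472, 0.24062018]), np.float64(0.08068381991972047))
stake (array([0.30120915, 0.23229194, 1.33419988]), np.float64(1.6773932242546534))Traceback (most recent call last):
  File "<stdin>", line 9, in <module>
IndexError: list index out of range
```

```bash
cat > m.py <<'E'
from h import *
P={n:get_image(n) for n in("top","side")}
def pick(o,n): return silhouettes(o,P[n])
def near(L,x,y): return [d for d in L if np.hypot(d["box"][0]+d["box"][2]/2-x,d["box"][1]+d["box"][3]/2-y)<25]
for i in range(3):
    st=near(pick("stake","top"),225,258); ss=near(pick("stake","side"),322,384)
    if st and ss: break
    P={n:get_image(n) for n in("top","side")}
c=back(P["top"],[225,260],.03)
obs=[(P[n],L[0]["pixels"].astype(float)) for n,L in(("top",st),("side",ss)) if L]
print("stake",fit(stake,obs,np.array([c[0],c[1],0.01]),.005))
for o in obs: print(" ",fit(stake,[o],np.array([c[0],c[1],0.01]),.005))
for n in P:
    for o in("tray","vise","jaw","crank"):
        for d in pick(o,n):
            m=d["pixels"].astype(np.uint8);r=cv2.minAreaRect(np.argwhere(m)[:,::-1].astype(np.float32))
            z={"tray":.055,"vise":.09,"jaw":.14,"crank":.115}[o]
            print(n,o,round(d["p"],2),np.round(r[0],1),np.round(r[1],1),round(r[2],1),back(P[n],r[0],z).round(3))
t=P["top"]["frame"];s=P["side"]["frame"]
a=cv2.resize(s[150:290,280:350],(300,600),interpolation=2)
c=np.zeros((600,800,3),np.uint8);c[:222,:500]=cv2.resize(t[205:265,315:450],(500,222),interpolation=2);c[:,500:]=a;cv2.imwrite("pics/v4.png",c)
E
python3 m.py
```

```text
stake (array([0.48156772, 0.35099096, 0.07903693]), np.float64(0.1445699543940061))
  (array([0.48225041, 0.35068624, 0.07664254]), np.float64(0.062496672877295704))
  (array([0.48098888, 0.35158388, 0.07681234]), np.float64(0.0776698729806388))
top tray 0.86 [222.1 256.7] [62.3 60.1] 86.0 [0.495 0.344 0.055]
top vise 0.74 [383.9 167.7] [25.5 33.5] 26.6 [ 0.739 -0.133  0.09 ]
top vise 0.55 [383.9 234.2] [ 38.7 118.6] 86.4 [ 0.543 -0.124  0.09 ]
top vise 0.39 [421.8 242.7] [41.6 22.2] 32.3 [ 0.516 -0.23   0.09 ]
top jaw 0.52 [366.7 231.4] [29.1  6.2] 85.2 [ 0.544 -0.071  0.14 ]
top crank 0.56 [421.7 242.6] [43.7 23.7] 31.0 [ 0.513 -0.225  0.115]
side tray 0.94 [317.5 383. ] [85. 80.] -0.0 [0.5   0.363 0.055]
side vise 0.97 [310.9 218. ] [ 40.3 120.5] 4.0 [ 0.545 -0.08   0.09 ]
side jaw 0.94 [308.5 214.5] [17. 33.] 90.0 [ 0.548 -0.046  0.14 ]
side crank 0.55 [324.2 176.2] [23.9 31.6] 56.3 [ 0.518 -0.208  0.115]
```

View pics/v4.png

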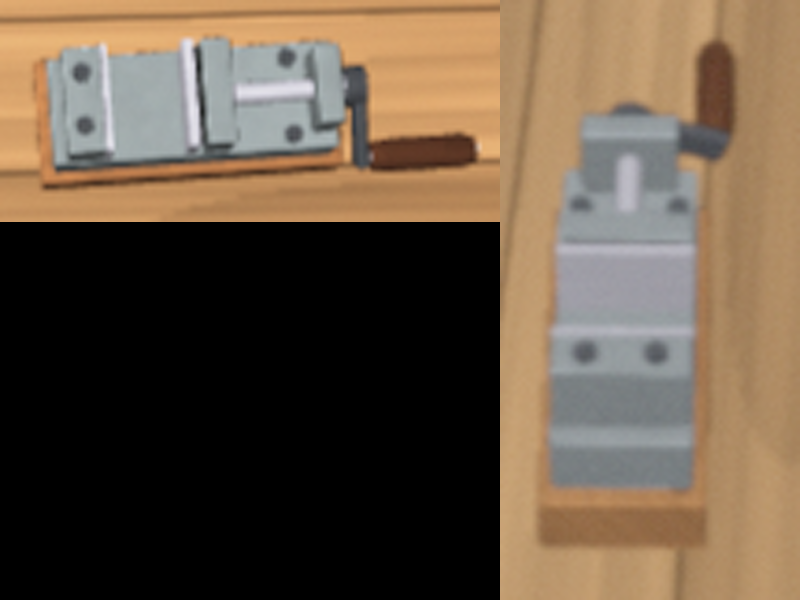

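```bash
cat > v.py <<'E'
from h import *
P={n:get_image(n) for n in("top","side")}
def model(q):
    X,Y,yaw,F,J,H,th,Xh=q
    s=lambda x,y,z:(x,y,z)
    k=lambda x:(x,-.055*np.sin(th),.115+.055*np.cos(th))
    L=[("side",289.3,277.2,(.12,-.05,0)),("side",327.8,277.2,(.12,.05,0)),("side",289.3,267.4,(.12,-.05,H)),("side",328.1,267.4,(.12,.05,H)),
    ("side",292.1,226.3,(F,-.04,.14)),("side",325,226.3,(F,.04,.14)),("side",291.7,237.5,(F+.034,-.04,.14)),("side",325,237.5,(F+.034,.04,.14)),
    ("side",293.3,206.9,(J,-.04,.14)),("side",325.3,206.9,(J,.04,.14)),
    ("top",325,221.7,(.12,-.05,H)),("top",343.3,217.1,(F,-.04,.14)),("top",344.7,246,(F,.04,.14)),("top",332,218,(F+.034,-.04,.14)),("top",333.6,247.4,(F+.034,.04,.14)),
    ("top",363.9,215.8,(J,-.04,.14)),("top",366.3,245.5,(J,.04,.14)),
    ("top",443.8,245,k(Xh-.082)),("top",414.9,247.4,k(Xh-.002)),("side",330.4,159.8,k(Xh-.082))]
    R=rot(yaw); out=[]
    for n,u,v,x in L:
        a=proj(P[n],R@np.array(x)+[X,Y,0])[0]; out+=[a[0]-u,a[1]-v]
    out.append((J-(-.005+.02*th/2/np.pi))*1000); return np.array(out)
r=least_squares(model,[.54,-.1,1.6,.063,.008,.05,4.3,-.13],loss="soft_l1",x_scale=[.01,.01,.05,.01,.01,.01,.3,.01])
print("X Y yaw F J H th Xh",r.x.round(4)); print(r.fun.round(1).tolist())
E
python3 v.py
```

```text
X Y yaw F J H th Xh [ 0.5482 -0.0776  1.6192  0.069   0.0091  0.0404  4.4389 -0.1271]
[0.0, -0.5, 0.5, -0.1, -0.6, -0.2, 0.4, 0.2, -0.0, -0.4, -0.1, -0.1, -0.2, -0.9, -0.2, -0.6, -0.2, 0.9, -0.2, 1.2, -0.7, 0.4, -0.4, 0.4, 0.5, 0.2, -1.4, 0.4, -0.8, -0.3, 0.6, 0.2, 0.8, -0.9, -0.2, 0.5, 0.3, 0.2, -0.2, 0.0, 0.0]
```

```bash
cat >> h.py <<'E'
def to(*T):
    """targets (x,y,z[,stake-yaw deg]) -> travel/roll units from now; yaw = direction of tool y reversed (= held stake's point)"""
    s=robot.state(); p=s["eef_pos"]; q=s["eef_rot"]; R=Ro.from_quat(np.r_[q[1:],q[0]]).as_matrix()
    hd=np.degrees(np.arctan2(-R[1,1],-R[0,1]))
    print("t",round(s["time"],2),"pos",p.round(4),"yaw",hd.round(2),"F",s["ft_force"].round(1),"gap",round(s["finger_gap"],4),"q6",s["joint_positions"][5].round(2))
    for t in T:
        d=R.T@(np.array(t[:3])-p)/.8
        r=-((t[3]-hd+180)%360-180)/90 if len(t)>3 else 0
        print(d.round(4).tolist(),round(r,4),"rows>=",np.ceil(max(np.linalg.norm(d)*.8/.0625,abs(r)*90/10.7)))
E
python3 - <<'E'
from h import *
to((.5,-.3,.25,4.4),(.5186,.3538,.2,4.4),(.5186,.3538,.035,4.4))
E
```

```text
t 1.75 pos [ 0.1468 -0.6332  0.2313] yaw 13.05 F [-1.3 -0.5  0.7] gap 0.0853 q6 -0.17
[-0.3061, -0.5242, -0.0234] 0.0961 rows>= 8.0
[-1.097, -0.7314, 0.0392] 0.0961 rows>= 17.0
[-1.097, -0.7314, 0.2454] 0.0961 rows>= 18.0
```

Call:
arm_command(
  travel=[
    [-0.3061, -0.5242, -0.0234],
    [-0.3061, -0.5242, -0.0234],
    [-0.3061, -0.5242, -0.0234],
    [-0.3061, -0.5242, -0.0234],
    [-0.3061, -0.5242, -0.0234],
    [-0.3061, -0.5242, -0.0234],
    [-0.3061, -0.5242, -0.0234],
    [-0.6, -0.6, -0.0234],
    [-0.7, -0.63, -0.0234],
    [-0.8, -0.66, -0.0234],
  ],
  roll=[0.096, 0.096, 0.096, 0.096, 0.096, 0.096, 0.096, 0.096, 0.096, 0.096],
  claw=85,
  newtons=20,
)

```text
time: 3.0
eef_pos: [0.4887, -0.1453, 0.2493]
eef_rot: [-0.0, 0.734, -0.679, 0.0]
ft_force: [1.5, 0.4, 0.0]
finger_gap: 0.0852
```

```bash
python3 - <<'E'
from h import *
to((.5186,.3538,.13,4.4),(.5186,.3538,.032,4.4))
E
```

```text
t 3.0 pos [ 0.4887 -0.1453  0.2493] yaw 4.4 F [1.5 0.4 0. ] gap 0.0852 q6 0.98
[-0.6192, -0.0851, 0.149] 0.0 rows>= 9.0
[-0.6192, -0.085, 0.2715] 0.0 rows>= 9.0
```

Call:
arm_command(
  travel=[
    [-0.619, -0.085, 0.1],
    [-0.619, -0.085, 0.1],
    [-0.619, -0.085, 0.1],
    [-0.619, -0.085, 0.1],
    [-0.619, -0.085, 0.1],
    [-0.619, -0.085, 0.1],
    [-0.619, -0.085, 0.1],
    [-0.619, -0.085, 0.1],
    [-0.619, -0.085, 0.15],
    [-0.619, -0.085, 0.2],
    [-0.619, -0.085, 0.25],
    [-0.619, -0.085, 0.2715],
    [-0.619, -0.085, 0.2715],
    [-0.619, -0.085, 0.2715],
  ],
  roll=[0, 0, 0, 0, 0, 0, 0, 0, 0, 0, 0, 0, 0, 0],
)

```text
time: 4.75
eef_pos: [0.52, 0.3542, 0.034]
eef_rot: [-0.002, 0.734, -0.679, 0.001]
ft_force: [-1.0, 0.3, 0.2]
finger_gap: 0.0853
```

Call:
arm_command(
  travel=[
    [0, 0, 0],
    [0, 0, 0],
    [0, 0, 0],
    [0, 0, 0],
    [0, 0, 0],
  ],
  roll=[0, 0, 0, 0, 0],
  claw=20,
  newtons=20,
)

```text
time: 5.38
eef_pos: [0.5206, 0.3545, 0.035]
eef_rot: [-0.002, 0.734, -0.679, 0.001]
ft_force: [-1.5, -1.2, 6.4]
finger_gap: 0.0372
```

Call:
arm_command(
  travel=[
    [0, 0, -0.05],
    [0, 0, -0.1],
    [0, 0, -0.15],
    [0, 0, -0.2],
    [0, 0, -0.2],
    [0, 0, -0.2],
  ],
  roll=[0, 0, 0, 0, 0, 0],
)

```text
time: 6.12
eef_pos: [0.5189, 0.3538, 0.1931]
eef_rot: [-0.001, 0.734, -0.679, 0.001]
ft_force: [-0.4, 1.1, -1.7]
finger_gap: 0.0369
```

```bash
python3 - <<'E'
from h import *
to()
s=get_image("side")["frame"];t=get_image("top")["frame"]
c=np.zeros((400,800,3),np.uint8);c[:,:400]=cv2.resize(s[280:440,240:400],(400,400));c[:,400:]=cv2.resize(t[180:300,150:270],(400,400));cv2.imwrite("pics/v5.png",c)
E
```

```text
t 6.12 pos [0.5189 0.3538 0.1931] yaw 4.4 F [-0.4  1.1 -1.7] gap 0.0369 q6 1.91
```

View pics/v5.png

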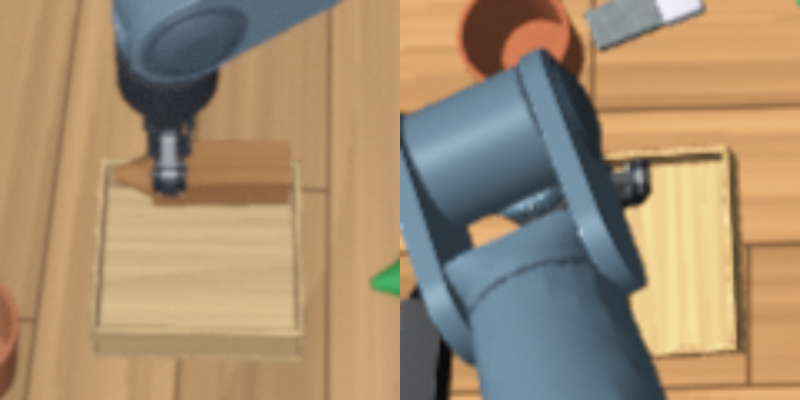

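The gripper is closed near the cone and the stake still hangs horizontally, foot towards the robot. The tool cannot be tilted, so I'll pivot the stake between the pads by levering its point up over the fixed jaw's side edge.

```bash
python3 - <<'E'
from h import *
to((.474,.002,.22,2.76),(.474,.002,.165,2.76))
E
```

```text
t 6.22 pos [0.5186 0.3536 0.1922] yaw 4.4 F [ 0.3 -0.6 -2.1] gap 0.037 q6 1.91
[0.4339, 0.0892, -0.0347] 0.0182 rows>= 6.0
[0.4339, 0.0893, 0.0341] 0.0182 rows>= 6.0
```

Call:
arm_command(
  travel=[
    [0.0, 0.0, -0.035],
    [0.07, 0.015, -0.035],
    [0.14, 0.03, -0.035],
    [0.21, 0.045, -0.035],
    [0.28, 0.06, -0.035],
    [0.36, 0.075, -0.035],
    [0.4, 0.085, -0.035],
    [0.434, 0.089, -0.035],
    [0.434, 0.089, 0.0],
    [0.434, 0.089, 0.034],
    [0.434, 0.089, 0.034],
  ],
  roll=[0, 0.018, 0.018, 0.018, 0.018, 0.018, 0.018, 0.018, 0.018, 0.018, 0.018],
)

```text
time: 7.6
eef_pos: [0.4718, 0.0024, 0.1617]
eef_rot: [0.002, 0.724, -0.69, -0.003]
ft_force: [-0.7, -0.2, -0.6]
finger_gap: 0.0373
```

```bash
python3 - <<'E'
from h import *
to((.472,.002,.152),(.469,.0017,.1436),(.471,.0018,.1316),(.475,.002,.1234))
s=get_image("side")["frame"];t=get_image("top")["frame"]
c=np.zeros((400,800,3),np.uint8);c[:,:400]=cv2.resize(s[160:300,260:400],(400,400));c[:,400:]=cv2.resize(t[180:300,290:410],(400,400));cv2.imwrite("pics/v6.png",c)
E
```

```text
t 7.6 pos [0.4718 0.0024 0.1617] yaw 2.76 F [-0.7 -0.2 -0.6] gap 0.0373 q6 1.29
[0.0005, -0.0004, 0.0121] 0 rows>= 1.0
[0.0007, 0.0033, 0.0227] 0 rows>= 1.0
[0.0008, 0.0007, 0.0376] 0 rows>= 1.0
[0.0008, -0.0043, 0.0479] 0 rows>= 1.0
```

View pics/v6.png

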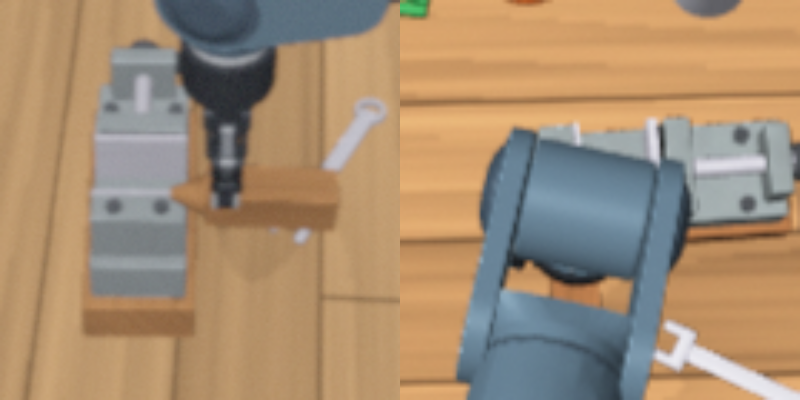

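Call:
arm_command(
  travel=[
    [0.0005, 0.0, 0.006],
    [0.0005, 0.0, 0.012],
    [0.0007, 0.002, 0.017],
    [0.0007, 0.003, 0.023],
    [0.0007, 0.002, 0.03],
    [0.0008, 0.0007, 0.0376],
    [0.0008, -0.002, 0.043],
    [0.0008, -0.0043, 0.048],
    [0.0008, -0.0043, 0.048],
  ],
  roll=[0, 0, 0, 0, 0, 0, 0, 0, 0],
)

```text
time: 8.82
eef_pos: [0.4755, 0.0016, 0.1261]
eef_rot: [0.002, 0.724, -0.689, -0.002]
ft_force: [-9.9, -1.0, 2.8]
finger_gap: 0.0371
```

```bash
python3 - <<'E'
from h import *
to()
s=get_image("side")["frame"]
cv2.imwrite("pics/v7.png",cv2.resize(s[160:300,260:400],(500,500)))
E
```

```text
t 8.82 pos [0.4755 0.0016 0.1261] yaw 2.82 F [-9.9 -1.   2.8] gap 0.0371 q6 1.29
```

View pics/v7.png

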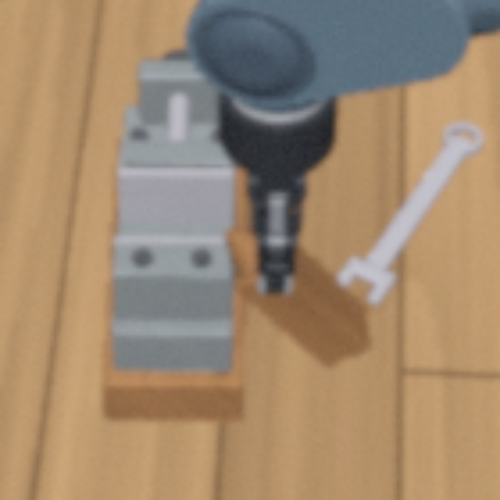

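Levering works: the stake is now tilted about 45°, foot down. I'll continue.

Call:
arm_command(
  travel=[
    [0, -0.004, 0.004],
    [0, -0.007, 0.007],
    [0, -0.01, 0.01],
    [0, -0.013, 0.012],
    [0, -0.016, 0.013],
    [0, -0.016, 0.013],
  ],
  roll=[0, 0, 0, 0, 0, 0],
)

```text
time: 9.62
eef_pos: [0.4821, 0.0024, 0.1142]
eef_rot: [0.008, 0.725, -0.689, -0.009]
ft_force: [-24.1, -2.7, 12.2]
finger_gap: 0.0375
```

```bash
cat > tilt.py <<'E'
from h import *
import sys
to()
s=robot.state();q=s["eef_rot"];R=Ro.from_quat(np.r_[q[1:],q[0]]).as_matrix()
piv=s["eef_pos"]+R[:,2]*.003; f=-R[:,1]*[1,1,0]; f/=np.linalg.norm(f); z=np.array([0,0,1.])
l=np.cross(z,f)
p=get_image("side"); L=[d for d in silhouettes("stake",p) if np.linalg.norm(np.r_[d["box"][0]+d["box"][2]/2,d["box"][1]+d["box"][3]/2]-proj(p,piv)[0])<45]
print([round(d["p"],2) for d in L])
m=L[0]["pixels"]
best=[]
for th in np.arange(0,121,1):
    t=np.radians(th);a=f*np.cos(t)+z*np.sin(t);n=-f*np.sin(t)+z*np.cos(t)
    X=piv+(stake[0]-[.0386,0,.027])@np.array([a,l,n])
    h=hullmask(p,[X])>.5
    # hand hides part of it: visible pixels outside hull cost full, hull pixels unseen cost little unless far from hand
    best.append(((m&~h).sum()+.4*(h&~m).sum(),th))
print(sorted(best)[:4],m.sum())
cv2.imwrite(sys.argv[1],cv2.resize(p["frame"][160:300,260:400],(500,500)))
E
python3 tilt.py pics/v8.png
```

```text
t 9.62 pos [0.4821 0.0024 0.1142] yaw 2.92 F [-24.1  -2.7  12.2] gap 0.0375 q6 1.3
[0.74]
[(np.float64(130.8), np.int64(60)), (np.float64(134.2), np.int64(61)), (np.float64(135.60000000000002), np.int64(59)), (np.float64(135.60000000000002), np.int64(62))] 603
```

Call:
arm_command(
  travel=[
    [0, 0.03, -0.01],
    [0, 0.06, -0.06],
    [0, 0.07, -0.11],
    [0, 0.07, -0.11],
    [0, 0.07, -0.11],
    [0, 0.07, -0.11],
    [0, 0.07, -0.11],
    [0, 0.07, -0.11],
    [0, 0.07, -0.11],
    [0, 0.07, -0.11],
    [0, 0.07, -0.11],
    [0, 0.07, -0.11],
  ],
  roll=[0, -0.1, -0.2, -0.4, -0.6, -0.8, -1, -1, -1, -1, -1, -1],
)

```text
time: 11.22
eef_pos: [0.4284, -0.0004, 0.2037]
eef_rot: [-0.0, 1.0, 0.025, -0.012]
ft_force: [-0.2, -0.2, -0.4]
finger_gap: 0.0373
```

```bash
python3 - <<'E'
from h import *
to((.425,0,.178,182.76))
E
```

```text
t 11.22 pos [ 4.284e-01 -4.000e-04  2.037e-01] yaw 92.81 F [-0.2 -0.2 -0.4] gap 0.0373 q6 -0.31
[-0.0034, -0.0007, 0.0323] -0.9994 rows>= 9.0
```

Call:
arm_command(
  travel=[
    [-0.0034, 0, 0.03],
    [-0.0034, 0, 0.03],
    [-0.0034, 0, 0.03],
    [-0.0034, 0, 0.03],
    [-0.0034, 0, 0.03],
    [-0.0034, 0, 0.03],
    [-0.0034, 0, 0.03],
    [-0.0034, 0, 0.03],
    [-0.0034, 0, 0.0323],
    [-0.0034, 0, 0.0323],
    [-0.0034, 0, 0.0323],
  ],
  roll=[-0.9994, -0.9994, -0.9994, -0.9994, -0.9994, -0.9994, -0.9994, -0.9994, -0.9994, -0.9994, -0.9994],
)

```text
time: 12.6
eef_pos: [0.4251, -0.0005, 0.178]
eef_rot: [-0.008, 0.69, 0.723, -0.008]
ft_force: [0.5, -0.9, -1.4]
finger_gap: 0.0374
```

```bash
python3 tilt.py pics/v8.png; python3 - <<'E'
from h import *
to((.46,.0014,.178),(.491,.003,.178))
E
```

```text
t 12.6 pos [ 0.4251 -0.0005  0.178 ] yaw -177.33 F [ 0.5 -0.9 -1.4] gap 0.0374 q6 -1.88
[0.59]
[(np.float64(219.4), np.int64(63)), (np.float64(221.60000000000002), np.int64(62)), (np.float64(222.8), np.int64(61)), (np.float64(224.4), np.int64(57))] 533
t 12.7 pos [ 0.4251 -0.0005  0.1781] yaw -177.29 F [ 0.1  0.3 -1. ] gap 0.0372 q6 -1.88
[0.0003, 0.0437, -0.0009] 0 rows>= 1.0
[0.0005, 0.0825, -0.0018] 0 rows>= 2.0
```

View pics/v8.png

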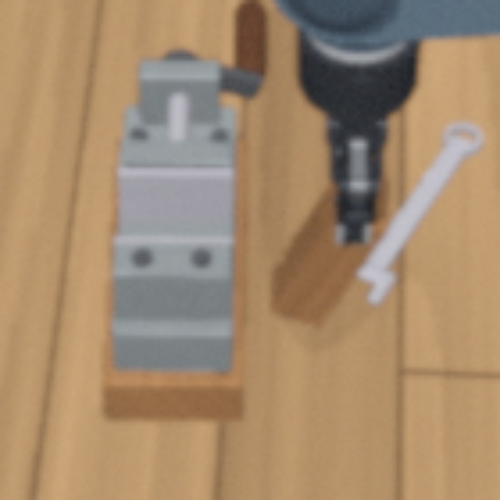

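The stake hangs at about 60° with its foot towards the vise. Next I push the foot against the fixed jaw's side to bring it upright.

Call:
arm_command(
  travel=[
    [0, 0.02, 0],
    [0, 0.035, -0.001],
    [0, 0.045, -0.001],
    [0, 0.053, -0.001],
    [0, 0.06, -0.001],
    [0, 0.066, -0.001],
    [0, 0.072, -0.001],
    [0, 0.077, -0.001],
    [0, 0.082, -0.001],
    [0, 0.082, -0.001],
    [0, 0.082, -0.001],
  ],
  roll=[0, 0, 0, 0, 0, 0, 0, 0, 0, 0, 0],
)

```text
time: 14.08
eef_pos: [0.4929, 0.0025, 0.1806]
eef_rot: [-0.006, 0.69, 0.724, -0.006]
ft_force: [-3.5, 0.9, 12.6]
finger_gap: 0.0374
```

```bash
python3 tilt.py pics/v9.png
```

```text
t 14.07 pos [0.4929 0.0025 0.1806] yaw -177.3 F [-3.5  0.9 12.6] gap 0.0374 q6 -1.84
[0.57]
[(np.float64(99.2), np.int64(88)), (np.float64(105.0), np.int64(87)), (np.float64(114.2), np.int64(86)), (np.float64(115.60000000000001), np.int64(89))] 474
```

View pics/v9.png

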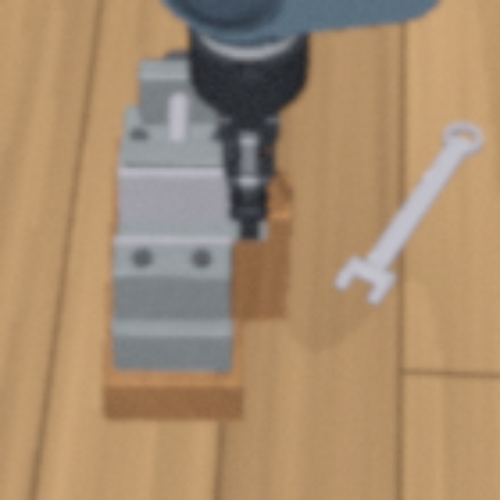

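Nearly upright (~88°), flush against the jaw's side. I'll lift it over the bed.

```bash
python3 - <<'E'
from h import *
to((.488,.0025,.26),(.5545,-.0416,.26,-177.24),(.5545,-.0416,.205,-177.24))
E
```

```text
t 14.18 pos [0.4929 0.0025 0.1806] yaw -177.3 F [-4.6  1.4 12.3] gap 0.0375 q6 -1.84
[0.0003, -0.0079, -0.0992] 0 rows>= 2.0
[-0.0586, 0.0726, -0.1006] -0.0006 rows>= 2.0
[-0.0586, 0.0738, -0.0319] -0.0006 rows>= 2.0
```

Call:
arm_command(
  travel=[
    [0, -0.008, -0.03],
    [0, -0.008, -0.07],
    [0, -0.008, -0.1],
    [0, 0.0, -0.1],
    [-0.03, 0.04, -0.1],
    [-0.0586, 0.073, -0.1],
    [-0.0586, 0.073, -0.1],
    [-0.0586, 0.073, -0.1],
    [-0.0586, 0.0738, -0.08],
    [-0.0586, 0.0738, -0.06],
    [-0.0586, 0.0738, -0.06],
  ],
  roll=[0, 0, 0, 0, 0, 0, 0, 0, 0, 0, 0],
)

```text
time: 15.55
eef_pos: [0.5533, -0.0409, 0.2248]
eef_rot: [-0.008, 0.69, 0.724, -0.007]
ft_force: [-0.2, 0.0, -1.4]
finger_gap: 0.0371
```

```bash
python3 tilt.py pics/v10.png;python3 - <<'E'
from h import *
to((.5545,-.0416,.205,-177.24))
t=get_image("top")["frame"];cv2.imwrite("pics/t10.png",t)
c=np.zeros((500,800,3),np.uint8);c[:,:500]=cv2.imread("pics/v10.png");c[:300,500:]=cv2.resize(t[190:270,320:400],(300,300));cv2.imwrite("pics/v11.png",c)
E
```

```text
t 15.55 pos [ 0.5533 -0.0409  0.2248] yaw -177.28 F [-0.2  0.  -1.4] gap 0.0371 q6 -1.89
[0.7]
[(np.float64(99.80000000000001), np.int64(86)), (np.float64(99.80000000000001), np.int64(87)), (np.float64(103.4), np.int64(89)), (np.float64(106.0), np.int64(88))] 519
t 15.65 pos [ 0.5547 -0.0413  0.2271] yaw -177.29 F [ 0.4  0.  -1.7] gap 0.0367 q6 -1.89
[-0.0003, 0.0003, 0.0277] -0.0006 rows>= 1.0
```

View pics/v11.png

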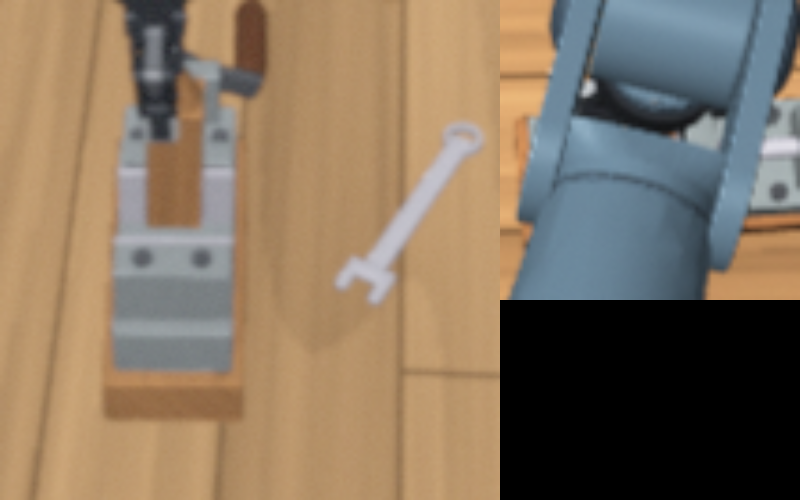

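```bash
python3 - <<'E'
from h import *
p=get_image("side")
for z in (.12,.125,.13,.135,.14):print(z,proj(p,[.546,-.0226,z]).round(1))
E
```

```text
0.12 [[308.5 227.1]]
0.125 [[308.5 225.8]]
0.13 [[308.5 224.4]]
0.135 [[308.5 223.1]]
0.14 [[308.4 221.7]]
```

Call:
arm_command(
  travel=[
    [0, 0, 0.015],
    [0, 0, 0.03],
    [0, 0, 0.04],
    [0, 0, 0.044],
    [0, 0, 0.046],
    [0, 0, 0.048],
    [0, 0, 0.05],
    [0, 0, 0.05],
  ],
  roll=[0, 0, 0, 0, 0, 0, 0, 0],
)

```text
time: 16.75
eef_pos: [0.5545, -0.0416, 0.1881]
eef_rot: [-0.006, 0.69, 0.724, -0.006]
ft_force: [-0.5, -0.6, -1.2]
finger_gap: 0.0375
```

Call:
arm_command(
  travel=[
    [0, 0, 0.002],
    [0, 0, 0.004],
    [0, 0, 0.006],
    [0, 0, 0.007],
    [0, 0, 0.007],
  ],
  roll=[0, 0, 0, 0, 0],
)

```text
time: 17.38
eef_pos: [0.5544, -0.0416, 0.1824]
eef_rot: [-0.006, 0.69, 0.724, -0.006]
ft_force: [0.1, 0.9, -1.1]
finger_gap: 0.0375
```

Call:
arm_command(
  travel=[
    [0, 0, 0.002],
    [0, 0, 0.004],
    [0, 0, 0.005],
    [0, 0, 0.005],
  ],
  roll=[0, 0, 0, 0],
)

```text
time: 17.88
eef_pos: [0.5557, -0.0417, 0.1811]
eef_rot: [-0.004, 0.69, 0.724, -0.005]
ft_force: [-1.3, 1.3, 9.6]
finger_gap: 0.0374
```

Call:
arm_command(
  travel=[
    [0, 0, 0.003],
    [0, 0, 0.004],
    [0, 0, 0.004],
    [0, 0, 0.0],
  ],
  roll=[0, 0, 0, 0],
)

```text
time: 18.38
eef_pos: [0.556, -0.0417, 0.1817]
eef_rot: [-0.004, 0.69, 0.724, -0.005]
ft_force: [-0.5, -1.0, -1.4]
finger_gap: 0.0375
```

Call:
arm_command(
  travel=[
    [0, 0, 0],
    [0, 0, 0],
    [0, 0, 0],
    [0, 0, 0],
  ],
  roll=[0, 0, 0, 0],
  claw=80,
)

```text
time: 18.88
eef_pos: [0.5559, -0.0417, 0.1815]
eef_rot: [-0.004, 0.69, 0.724, -0.005]
ft_force: [0.6, -0.7, -0.4]
finger_gap: 0.0802
```

Call:
arm_command(
  travel=[
    [0, 0, -0.03],
    [0, 0, -0.08],
    [0, 0, -0.15],
    [0.05, 0, -0.15],
    [0.12, 0, -0.15],
    [0.2, 0, -0.15],
    [0.25, 0, -0.15],
  ],
  roll=[0, 0, 0, 0, 0, 0, 0],
)

```text
time: 19.75
eef_pos: [0.5475, 0.1606, 0.3013]
eef_rot: [-0.004, 0.69, 0.724, -0.005]
ft_force: [-0.8, -0.8, -0.5]
finger_gap: 0.0798
```

```bash
python3 - <<'E'
from h import *
to()
s=get_image("side")["frame"];t=get_image("top")["frame"];cv2.imwrite("pics/t12.png",t);cv2.imwrite("pics/s12.png",s)
c=np.zeros((500,800,3),np.uint8);c[:,:400]=cv2.resize(s[150:275,270:370],(400,500));c[:222,400:]=cv2.resize(t[205:280,315:450],(400,222));cv2.imwrite("pics/v12.png",c)
E
```

```text
t 19.75 pos [0.5475 0.1606 0.3013] yaw -177.21 F [-0.8 -0.8 -0.5] gap 0.0798 q6 -1.53
```

View pics/v12.png

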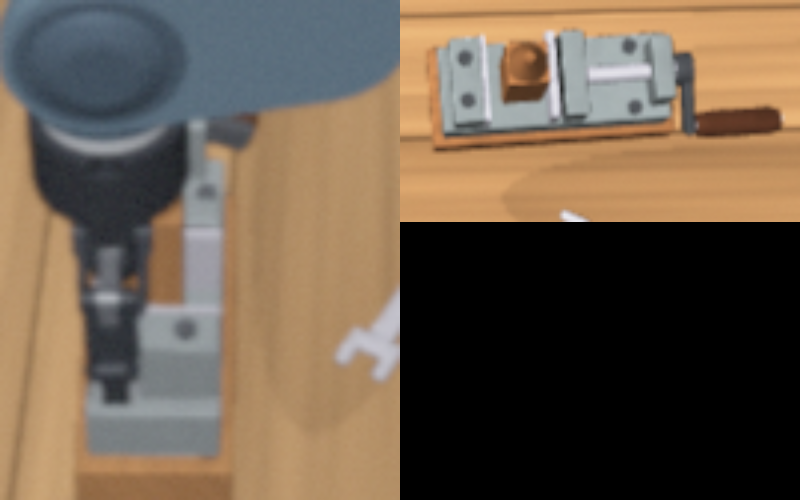

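The stake stands upright on the bed, centred between the jaws. Next is the crank.

```bash
python3 - <<'E'
from h import *
to((.55,.14,.33,92.8),(.5037,-.259,.33,92.8),(.5037,-.259,.18,92.8))
E
```

```text
t 19.85 pos [0.5473 0.1616 0.3012] yaw -177.0 F [ 0.6 -0.3  0.5] gap 0.08 q6 -1.53
[-0.0272, 0.0015, -0.036] 1.0022 rows>= 9.0
[-0.5222, -0.0824, -0.0349] 1.0022 rows>= 9.0
[-0.5222, -0.0799, 0.1526] 1.0022 rows>= 9.0
```

Call:
arm_command(
  travel=[
    [0, 0, -0.036],
    [-0.07, -0.01, -0.036],
    [-0.13, -0.02, -0.036],
    [-0.2, -0.03, -0.036],
    [-0.27, -0.04, -0.036],
    [-0.34, -0.05, -0.036],
    [-0.4, -0.06, -0.036],
    [-0.46, -0.07, -0.036],
    [-0.522, -0.082, -0.035],
    [-0.522, -0.082, 0.05],
    [-0.522, -0.08, 0.1],
    [-0.522, -0.08, 0.12],
    [-0.522, -0.08, 0.12],
  ],
  roll=[0.1, 0.2, 0.3, 0.4, 0.5, 0.6, 0.7, 0.8, 0.9, 1, 1, 1, 1],
  claw=70,
)

```text
time: 21.48
eef_pos: [0.5036, -0.2591, 0.2059]
eef_rot: [-0.0, 1.0, 0.026, -0.007]
ft_force: [0.4, -0.8, 0.3]
finger_gap: 0.0699
```

```bash
python3 - <<'E'
from h import *
to((.5037,-.259,.103,92.8))
s=get_image("side")["frame"];t=get_image("top")["frame"]
c=np.zeros((500,800,3),np.uint8);c[:,:400]=cv2.resize(s[120:245,270:370],(400,500));c[:222,400:]=cv2.resize(t[205:280,345:480],(400,222));cv2.imwrite("pics/v13.png",c)
E
```

```text
t 21.48 pos [ 0.5036 -0.2591  0.2059] yaw 92.98 F [ 0.4 -0.8  0.3] gap 0.0699 q6 -0.72
[0.0019, -0.0, 0.1286] 0.002 rows>= 2.0
```

View pics/v13.png

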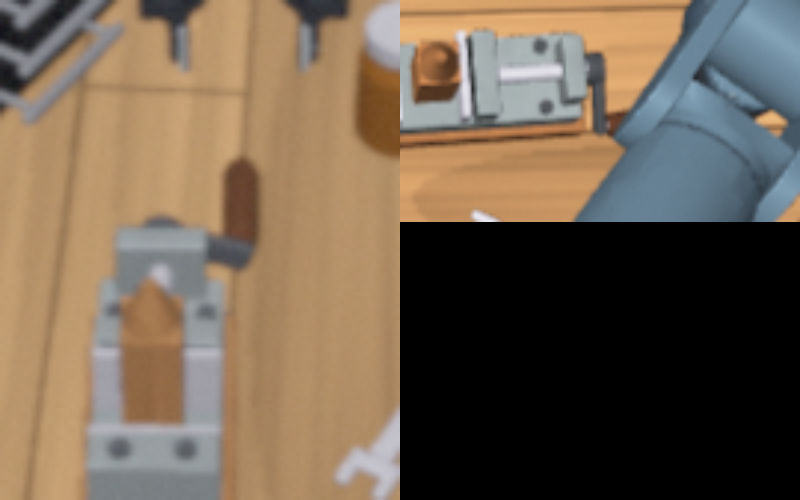

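Call:
arm_command(
  travel=[
    [0, 0, 0.05],
    [0, 0, 0.1],
    [0, 0, 0.12],
    [0, 0, 0.1286],
    [0, 0, 0.1286],
    [0, 0, 0.1286],
  ],
  roll=[0, 0, 0, 0, 0, 0],
)

```text
time: 22.32
eef_pos: [0.5049, -0.2608, 0.1073]
eef_rot: [0.002, 1.0, 0.026, -0.004]
ft_force: [0.3, 0.2, 0.2]
finger_gap: 0.07
```

Call:
arm_command(
  travel=[
    [0, 0, 0],
    [0, 0, 0],
    [0, 0, 0],
    [0, 0, 0],
    [0, 0, 0],
  ],
  roll=[0, 0, 0, 0, 0],
  claw=10,
  newtons=40,
)

```text
time: 22.95
eef_pos: [0.5051, -0.2609, 0.1077]
eef_rot: [0.003, 1.0, 0.026, -0.004]
ft_force: [-0.1, 0.4, 2.7]
finger_gap: 0.0099
```

```bash
cat > crank.py <<'E'
from h import *
import sys
# axis at vise (X,Y), yaw; grasp radius .055
X,Y,yaw=.5482,-.0776,1.6192; u=np.array([np.cos(yaw),np.sin(yaw)]); w=np.array([-u[1],u[0]])
s=robot.state();p=s["eef_pos"];q=s["eef_rot"];R=Ro.from_quat(np.r_[q[1:],q[0]]).as_matrix()
v=(p[:2]-[X,Y]); xs=v@u; ys=v@w; zs=p[2]-.003-.115
th=np.arctan2(-ys,zs); print("t",round(s["time"],2),"pos",p.round(4),"theta mod2pi",round(th%(2*np.pi),3),"radius",np.hypot(ys,zs).round(4),"xs",xs.round(4),"F",s["ft_force"].round(1),"gap",round(s["finger_gap"],4))
t=np.array([-np.sin(th),0]) # tangential dir: (vise y, z) = (-cos th, -sin th)
F=s["ft_force"];print("tangential F",round(-np.cos(th)*(F[:2]@w)-np.sin(th)*F[2],2))
if len(sys.argv)>2:
    end,n=float(sys.argv[1]),int(sys.argv[2]); T=[]
    for a in np.linspace(0,end,n+1)[1:]:
        b=th+a; g=np.r_[np.array([X,Y])+xs*u-.055*np.sin(b)*w,.118+.055*np.cos(b)]
        T.append((R.T@(g-p)/.8).round(4).tolist())
    print(T)
E
python3 crank.py 6.1 20
```

```text
t 22.95 pos [ 0.5051 -0.2609  0.1077] theta mod2pi 4.516 radius 0.0529 xs -0.181 F [-0.1  0.4  2.7] gap 0.0099
tangential F 2.69
[[-0.0037, 0.0001, -0.0203], [0.0016, 0.0002, -0.0405], [0.0127, 0.0003, -0.0583], [0.0285, 0.0005, -0.0718], [0.0478, 0.0006, -0.08], [0.0685, 0.0007, -0.082], [0.089, 0.0008, -0.0777], [0.1072, 0.0008, -0.0675], [0.1215, 0.0008, -0.0522], [0.1305, 0.0007, -0.0334], [0.1335, 0.0006, -0.0127], [0.1301, 0.0005, 0.0079], [0.1207, 0.0004, 0.0265], [0.1061, 0.0002, 0.0415], [0.0878, 0.0001, 0.0514], [0.0672, -0.0, 0.0553], [0.0465, -0.0001, 0.0529], [0.0274, -0.0001, 0.0444], [0.0118, -0.0001, 0.0305], [0.0011, -0.0001, 0.0126]]
```

```bash
python3 - <<'E'
from h import *
P={n:get_image(n) for n in("top","side")}
for n in P:
  for z in(.06,.08,.1,.13):
    print(n,z,proj(P[n],[[.5037,-.259,z],[.5037,-.205,z],[.5037,-.285,z]]).round(1).tolist())
print("handle top tip/base at z=.1:",back(P["top"],[443.8,245],.1).round(4),back(P["top"],[414.9,247.4],.1).round(4),"z=.07",back(P["top"],[443.8,245],.07).round(4))
print("side tip z=.1",back(P["side"],[330.4,159.8],.1).round(4),"z.07",back(P["side"],[330.4,159.8],.07).round(4),"z.13",back(P["side"],[330.4,159.8],.13).round(4))
for n in P:
  for d in silhouettes("crank",P[n]): print(n,d["p"].round(2),np.round(d["box"],1))
a=cv2.resize(P["side"]["frame"][130:210,290:370],(600,600),interpolation=2)
c=np.zeros((600,800,3),np.uint8);c[:,:600]=a;c[:200,600:]=cv2.resize(P["top"]["frame"][215:265,400:450],(200,200));cv2.imwrite("pics/v14.png",c)
E
```

```text
top 0.06 [[429.8, 248.2], [411.2, 248.7], [438.8, 248.0]]
top 0.08 [[431.3, 247.3], [412.4, 247.8], [440.4, 247.1]]
top 0.1 [[432.9, 246.4], [413.7, 246.8], [442.1, 246.1]]
top 0.13 [[435.3, 244.9], [415.7, 245.4], [444.8, 244.7]]
side 0.06 [[330.1, 177.8], [329.1, 191.7], [330.5, 171.4]]
side 0.08 [[330.2, 172.7], [329.2, 186.6], [330.6, 166.2]]
side 0.1 [[330.3, 167.4], [329.3, 181.4], [330.7, 160.9]]
side 0.13 [[330.4, 159.3], [329.4, 173.3], [330.9, 152.8]]
handle top tip/base at z=.1: [ 0.5068 -0.2898  0.1   ] [ 0.502  -0.2083  0.1   ] z=.07 [ 0.5108 -0.2975  0.07  ]
side tip z=.1 [ 0.5048 -0.2893  0.1   ] z.07 [ 0.5061 -0.3216  0.07  ] z.13 [ 0.5036 -0.2571  0.13  ]Traceback (most recent call last):
  File "<stdin>", line 9, in <module>
AttributeError: 'float' object has no attribute 'round'
```

```bash
python3 - <<'E'
from h import *
P={n:get_image(n) for n in("top","side")}
for n in P:
  for d in silhouettes("crank",P[n]): print(n,round(d["p"],2),np.round(d["box"],1))
a=cv2.resize(P["side"]["frame"][130:210,290:370],(600,600),interpolation=2)
c=np.zeros((600,800,3),np.uint8);c[:,:600]=a;c[:200,600:]=cv2.resize(P["top"]["frame"][215:265,400:450],(200,200));cv2.imwrite("pics/v14.png",c)
E
```

```text
top 0.51 [403.7 222.   13.6  29.9]
top 0.33 [371.4 152.8  25.9  33.8]
side 0.73 [358.5 124.6  22.8  34.1]
side 0.71 [317.8 163.3  14.1  23.2]
side 0.44 [290.9 205.6  33.7  15. ]
```

View pics/v14.png

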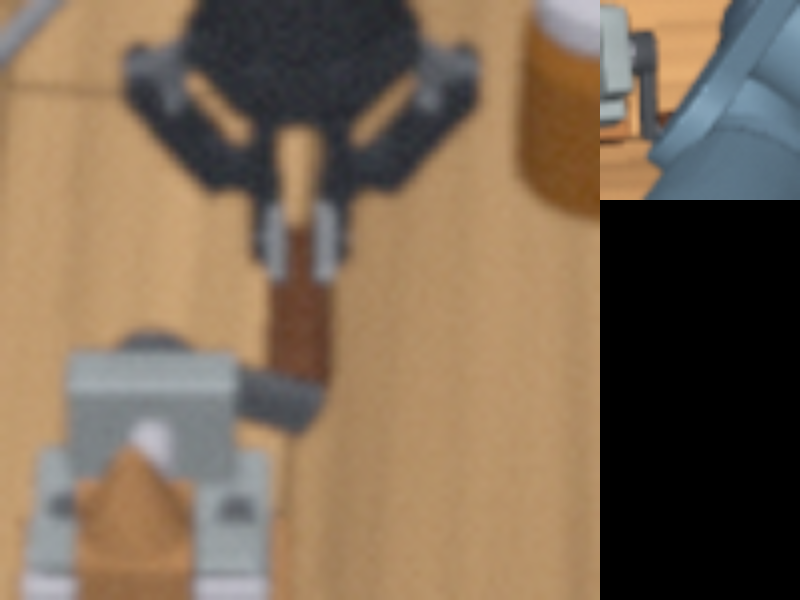

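```bash
python3 - <<'E'
from h import *
p=get_image("side")
print("v13 tips seen row~137.5:",[(z,proj(p,[.5036,-.248,z])[0].round(1).tolist()) for z in(.184,.195,.205)])
print("v14 tips seen row~167.5:",[(z,proj(p,[.505,-.25,z])[0].round(1).tolist()) for z in(.085,.095,.105,.115)])
f=p["frame"].astype(int)
# dark-wood pixels: column profile along handle
for v in range(150,190,2): print(v,[tuple(f[v,u]) for u in(324,327,330,333,336)])
E
```

```text
v13 tips seen row~137.5: [(0.184, [330.5, 147.0]), (0.195, [330.6, 143.8]), (0.205, [330.6, 140.9])]
v14 tips seen row~167.5: [(0.085, [329.6, 173.6]), (0.095, [329.6, 171.0]), (0.105, [329.6, 168.3]), (0.115, [329.7, 165.7])]
150 [(np.int64(57), np.int64(51), np.int64(48)), (np.int64(92), np.int64(123), np.int64(154)), (np.int64(103), np.int64(144), np.int64(181)), (np.int64(62), np.int64(70), np.int64(79)), (np.int64(61), np.int64(56), np.int64(56))]
152 [(np.int64(49), np.int64(46), np.int64(43)), (np.int64(82), np.int64(103), np.int64(130)), (np.int64(101), np.int64(141), np.int64(175)), (np.int64(61), np.int64(64), np.int64(72)), (np.int64(53), np.int64(47), np.int64(46))]
154 [(np.int64(57), np.int64(51), np.int64(49)), (np.int64(69), np.int64(85), np.int64(107)), (np.int64(96), np.int64(137), np.int64(171)), (np.int64(58), np.int64(57), np.int64(58)), (np.int64(55), np.int64(49), np.int64(46))]
156 [(np.int64(55), np.int64(54), np.int64(57)), (np.int64(85), np.int64(98), np.int64(115)), (np.int64(94), np.int64(130), np.int64(163)), (np.int64(78), np.int64(77), np.int64(78)), (
[... 3063 characters left out ...]
))]
184 [(np.int64(86), np.int64(81), np.int64(79)), (np.int64(81), np.int64(76), np.int64(74)), (np.int64(88), np.int64(83), np.int64(79)), (np.int64(89), np.int64(115), np.int64(143)), (np.int64(94), np.int64(132), np.int64(166))]
186 [(np.int64(89), np.int64(107), np.int64(128)), (np.int64(83), np.int64(81), np.int64(89)), (np.int64(83), np.int64(81), np.int64(88)), (np.int64(97), np.int64(134), np.int64(168)), (np.int64(95), np.int64(132), np.int64(166))]
188 [(np.int64(119), np.int64(160), np.int64(197)), (np.int64(96), np.int64(132), np.int64(166)), (np.int64(94), np.int64(127), np.int64(157)), (np.int64(100), np.int64(139), np.int64(173)), (np.int64(93), np.int64(132), np.int64(166))]
```

```bash
python3 - <<'E'
from h import *
p=get_image("side")
for nm,x,y,z,row in(("v5",.5189,.3538,.1931,358),("v7",.4755,.0016,.1261,242),("v9",.4929,.0025,.1806,226.8),("v12",.5473,.1606,.3013,250.7),("v13",.5036,-.259,.2059,137.5),("v14",.505,-.261,.1077,167.5)):
    print(nm,row,[(dy,dz,proj(p,[x,y+dy,z-dz])[0].round(1).tolist()) for dy in(0,.011) for dz in(.022,.012,0)])
to()
E
```

```text
v5 358 [(0, 0.022, [308.0, 352.1]), (0, 0.012, [308.0, 349.6]), (0, 0, [307.9, 346.6]), (0.011, 0.022, [307.6, 356.9]), (0.011, 0.012, [307.6, 354.5]), (0.011, 0, [307.5, 351.5])]
v7 242 [(0, 0.022, [336.4, 240.0]), (0, 0.012, [336.5, 237.4]), (0, 0, [336.6, 234.3]), (0.011, 0.022, [336.2, 243.5]), (0.011, 0.012, [336.3, 240.9]), (0.011, 0, [336.4, 237.7])]
v9 226.8 [(0, 0.022, [329.6, 225.5]), (0, 0.012, [329.7, 222.7]), (0, 0, [329.7, 219.4]), (0.011, 0.022, [329.4, 229.0]), (0.011, 0.012, [329.4, 226.2]), (0.011, 0, [329.5, 222.9])]
v12 250.7 [(0, 0.022, [300.4, 243.6]), (0, 0.012, [300.3, 240.5]), (0, 0, [300.2, 236.8]), (0.011, 0.022, [300.0, 247.7]), (0.011, 0.012, [299.9, 244.6]), (0.011, 0, [299.7, 240.9])]
v13 137.5 [(0, 0.022, [330.7, 144.2]), (0, 0.012, [330.8, 141.3]), (0, 0, [330.8, 137.8]), (0.011, 0.022, [330.5, 147.0]), (0.011, 0.012, [330.6, 144.1]), (0.011, 0, [330.6, 140.6])]
v14 167.5 [(0, 0.022, [329.8, 170.7]), (0, 0.012, [329.8, 168.0]), (0, 0, [329.9, 164.8]), (0.011, 0.022, [329.6, 173.4]), (0.011, 0.012, [329.6, 170.8]), (0.011, 0, [329.7, 167.6])]
t 23.4 pos [ 0.5051 -0.2609  0.1075] yaw 93.01 F [-0.1 -0.2  2.7] gap 0.0099 q6 -0.72
```

The fingers closed to 10 mm above the handle, so it lies lower than I fitted: I had clicked its upper edge. I'll open, go lower, and close again.

Call:
arm_command(
  travel=[
    [0, 0, -0.005],
    [0, 0, -0.005],
    [0, 0, -0.005],
    [0, 0, 0.01],
    [0, 0, 0.02],
    [0, 0, 0.028],
    [0, 0, 0.028],
  ],
  roll=[0, 0, 0, 0, 0, 0, 0],
  claw=75,
)

```text
time: 24.28
eef_pos: [0.5044, -0.2607, 0.0841]
eef_rot: [0.002, 1.0, 0.026, -0.004]
ft_force: [0.2, -0.0, -0.1]
finger_gap: 0.0747
```

Call:
arm_command(
  travel=[
    [0, 0, 0],
    [0, 0, 0],
    [0, 0, 0],
    [0, 0, 0],
    [0, 0, 0],
  ],
  roll=[0, 0, 0, 0, 0],
  claw=10,
  newtons=40,
)

```text
time: 24.9
eef_pos: [0.505, -0.2608, 0.0846]
eef_rot: [0.002, 1.0, 0.026, -0.004]
ft_force: [2.2, 0.3, -0.8]
finger_gap: 0.0244
```

```bash
python3 crank.py
```

```text
t 24.9 pos [ 0.505  -0.2608  0.0846] theta mod2pi 4.141 radius 0.0618 xs -0.1809 F [ 2.2  0.3 -0.8] gap 0.0244
tangential F -1.89
```

Gripped at 24 mm. I'll wind a first short arc and check the forces.

```bash
cat > crank2.py <<'E'
from h import *
import sys
th0,end,n=float(sys.argv[1]),float(sys.argv[2]),int(sys.argv[3])
yaw=1.6192;w=np.array([-np.sin(yaw),np.cos(yaw),0])  # vise y ; z up
to()
s=robot.state();q=s["eef_rot"];R=Ro.from_quat(np.r_[q[1:],q[0]]).as_matrix();F=s["ft_force"]
e=lambda b:-np.sin(b)*w+np.cos(b)*np.array([0,0,1.]); d=lambda b:-np.cos(b)*w-np.sin(b)*np.array([0,0,1.])
print("F rad %.1f tang %.1f"%(F@e(th0),F@d(th0)))
print([[round(float(v),4)+0. for v in R.T@(.055*(e(th0+a)-e(th0)))/.8] for a in np.linspace(0,end,n+1)[1:]])
E
python3 crank2.py 4.3 1.2 8
```

```text
t 24.9 pos [ 0.505  -0.2608  0.0846] yaw 93.0 F [ 2.2  0.3 -0.8] gap 0.0244 q6 -0.72
F rad -1.7 tang -1.6
[[-0.0035, 0.0, -0.0097], [-0.0055, 0.0001, -0.0198], [-0.0059, 0.0001, -0.0301], [-0.0049, 0.0002, -0.0403], [-0.0023, 0.0002, -0.0503], [0.0018, 0.0003, -0.0598], [0.0072, 0.0003, -0.0685], [0.0139, 0.0004, -0.0764]]
```

Call:
arm_command(
  travel=[
    [-0.0035, 0.0, -0.0097],
    [-0.0055, 0.0, -0.0198],
    [-0.0059, 0.0, -0.0301],
    [-0.0049, 0.0, -0.0403],
    [-0.0023, 0.0, -0.0503],
    [0.0018, 0.0, -0.0598],
    [0.0072, 0.0, -0.0685],
    [0.0139, 0.0, -0.0764],
  ],
  roll=[0, 0, 0, 0, 0, 0, 0, 0],
)

```text
time: 25.9
eef_pos: [0.5169, -0.26, 0.1434]
eef_rot: [0.003, 1.0, 0.026, -0.003]
ft_force: [10.0, -5.2, -17.3]
finger_gap: 0.0244
```

```bash
python3 crank2.py 5.5 1.57 8; python3 - <<'E'
from h import *
p=get_image("side")
for d in silhouettes("crank",p): print(round(d["p"],2),np.round(d["box"],1))
cv2.imwrite("pics/s15.png",p["frame"])
E
```

```text
t 25.9 pos [ 0.5169 -0.26    0.1434] yaw 92.97 F [ 10.   -5.2 -17.3] gap 0.0244 q6 -0.71
F rad -19.2 tang -5.3
[[0.0104, 0.0001, -0.0086], [0.0222, 0.0002, -0.015], [0.0351, 0.0002, -0.0189], [0.0485, 0.0003, -0.0203], [0.0619, 0.0003, -0.0191], [0.0748, 0.0003, -0.0152], [0.0867, 0.0003, -0.0089], [0.0972, 0.0003, -0.0004]]
0.6 [304.2 143.7  24.2  32.4]
```

Call:
arm_command(
  travel=[
    [0.0104, 0.0, -0.0086],
    [0.0222, 0.0, -0.015],
    [0.0351, 0.0, -0.0189],
    [0.0485, 0.0, -0.0203],
    [0.0619, 0.0, -0.0191],
    [0.0748, 0.0, -0.0152],
    [0.0867, 0.0, -0.0089],
    [0.0972, 0.0, -0.0004],
  ],
  roll=[0, 0, 0, 0, 0, 0, 0, 0],
)

```text
time: 27.0
eef_pos: [0.5951, -0.2568, 0.1437]
eef_rot: [0.003, 1.0, 0.026, -0.003]
ft_force: [-4.0, -4.6, -0.3]
finger_gap: 0.0246
```

```bash
python3 crank2.py 7.07 1.2 7
```

```text
t 27.0 pos [ 0.5951 -0.2568  0.1437] yaw 92.98 F [-4.  -4.6 -0.3] gap 0.0246 q6 -0.63
F rad -3.2 tang -2.7
[[0.0076, 0.0, 0.009], [0.0136, -0.0001, 0.0191], [0.0178, -0.0001, 0.0301], [0.02, -0.0002, 0.0417], [0.0202, -0.0003, 0.0534], [0.0184, -0.0004, 0.0651], [0.0147, -0.0005, 0.0762]]
```

Call:
arm_command(
  travel=[
    [0.0076, 0.0, 0.009],
    [0.0136, 0.0, 0.0191],
    [0.0178, 0.0, 0.0301],
    [0.02, 0.0, 0.0417],
    [0.0202, 0.0, 0.0534],
    [0.0184, 0.0, 0.0651],
    [0.0147, 0.0, 0.0762],
  ],
  roll=[0, 0, 0, 0, 0, 0, 0],
)

```text
time: 27.88
eef_pos: [0.6069, -0.2564, 0.0823]
eef_rot: [0.003, 1.0, 0.026, -0.002]
ft_force: [-0.0, 0.3, 3.7]
finger_gap: 0.0247
```

```bash
python3 crank2.py 8.25 1.0 7
```

```text
t 27.88 pos [ 0.6069 -0.2564  0.0823] yaw 92.97 F [-0.   0.3  3.7] gap 0.0247 q6 -0.62
F rad -1.4 tang -3.4
[[-0.0044, -0.0001, 0.0088], [-0.01, -0.0001, 0.0168], [-0.0166, -0.0002, 0.024], [-0.0243, -0.0003, 0.0302], [-0.0327, -0.0003, 0.0352], [-0.0418, -0.0004, 0.039], [-0.0513, -0.0005, 0.0414]]
```

Call:
arm_command(
  travel=[
    [-0.0044, 0, 0.0088],
    [-0.01, 0, 0.0168],
    [-0.0166, 0, 0.024],
    [-0.0243, 0, 0.0302],
    [-0.0327, 0, 0.0352],
    [-0.0418, 0, 0.039],
    [-0.0513, 0, 0.0414],
  ],
  roll=[0, 0, 0, 0, 0, 0, 0],
)

```text
time: 28.75
eef_pos: [0.5664, -0.2582, 0.0499]
eef_rot: [0.003, 1.0, 0.026, -0.001]
ft_force: [1.5, 4.2, 8.1]
finger_gap: 0.0244
```

```bash
python3 crank2.py 9.25 0.4 4
```

```text
t 28.75 pos [ 0.5664 -0.2582  0.0499] yaw 92.94 F [1.5 4.2 8.1] gap 0.0244 q6 -0.65
F rad -7.7 tang -3.1
[[-0.0068, 0.0, 0.0009], [-0.0137, 0.0, 0.0011], [-0.0205, -0.0001, 0.0006], [-0.0273, -0.0001, -0.0006]]
```

Call:
arm_command(
  travel=[
    [-0.0068, 0, 0.0009],
    [-0.0137, 0, 0.0011],
    [-0.0205, 0, 0.0006],
    [-0.0273, 0, -0.0006],
  ],
  roll=[0, 0, 0, 0],
)

```text
time: 29.25
eef_pos: [0.5446, -0.2591, 0.0505]
eef_rot: [0.003, 1.0, 0.026, -0.001]
ft_force: [3.9, 2.6, 2.3]
finger_gap: 0.0246
```

```bash
python3 crank2.py 9.63 0.4 4
```

```text
t 29.25 pos [ 0.5446 -0.2591  0.0505] yaw 92.93 F [3.9 2.6 2.3] gap 0.0246 q6 -0.68
F rad -3.1 tang -3.5
[[-0.0067, 0.0, -0.0017], [-0.0131, 0.0, -0.0041], [-0.0193, 0.0, -0.0071], [-0.0251, 0.0, -0.0107]]
```

Call:
arm_command(
  travel=[
    [-0.0067, 0, -0.0017],
    [-0.0131, 0, -0.0041],
    [-0.0193, 0, -0.0071],
    [-0.0251, 0, -0.0107],
  ],
  roll=[0, 0, 0, 0],
)

```text
time: 29.75
eef_pos: [0.5248, -0.26, 0.0592]
eef_rot: [0.003, 1.0, 0.025, 0.0]
ft_force: [6.5, 2.2, 0.9]
finger_gap: 0.0243
```

```bash
python3 crank2.py 10.02 0.3 4
```

```text
t 29.75 pos [ 0.5248 -0.26    0.0592] yaw 92.9 F [6.5 2.2 0.9] gap 0.0243 q6 -0.7
F rad -4.5 tang -4.9
[[-0.0042, 0.0, -0.0031], [-0.0081, 0.0, -0.0064], [-0.0117, 0.0, -0.01], [-0.0151, 0.0, -0.0139]]
```

Call:
arm_command(
  travel=[
    [-0.0042, 0, -0.0031],
    [-0.0081, 0, -0.0064],
    [-0.0117, 0, -0.01],
    [-0.0151, 0, -0.0139],
    [-0.0151, 0, -0.0139],
  ],
  roll=[0, 0, 0, 0, 0],
)

```text
time: 30.38
eef_pos: [0.513, -0.2605, 0.0704]
eef_rot: [0.003, 1.0, 0.025, 0.001]
ft_force: [5.3, 1.9, 1.3]
finger_gap: 0.0248
```

```bash
python3 crank2.py 10.31 0.2 3;  python3 - <<'E'
from h import *
T=np.array([4.335,5.49]);
b=10.31
yaw=1.6192;w=np.array([-np.sin(yaw),np.cos(yaw),0]);d=-np.cos(b)*w-np.sin(b)*np.array([0,0,1.])
f=[]
for i in range(4): get_image("side");f.append(robot.state()["ft_force"]@d)
print("tang samples",np.round(f,2),robot.state()["eef_pos"].round(4))
E
```

```text
t 30.38 pos [ 0.513  -0.2605  0.0704] yaw 92.88 F [5.3 1.9 1.3] gap 0.0248 q6 -0.71
F rad -5.0 tang -2.4
[[-0.0028, 0.0, -0.0036], [-0.0053, 0.0, -0.0075], [-0.0076, 0.0001, -0.0115]]
tang samples [-1.9  -1.9  -2.17 -2.6 ] [ 0.513  -0.2605  0.0704]
```

Call:
arm_command(
  travel=[
    [-0.0028, 0, -0.0036],
    [-0.0053, 0, -0.0075],
    [-0.0076, 0, -0.0115],
  ],
  roll=[0, 0, 0],
)

```text
time: 30.95
eef_pos: [0.5074, -0.2607, 0.0792]
eef_rot: [0.003, 1.0, 0.025, 0.002]
ft_force: [8.7, 0.6, -3.1]
finger_gap: 0.0244
```

```bash
python3 crank2.py 10.5 0.2 3
```

```text
t 30.95 pos [ 0.5074 -0.2607  0.0792] yaw 92.86 F [ 8.7  0.6 -3.1] gap 0.0244 q6 -0.72
F rad -6.2 tang -6.9
[[-0.002, 0.0, -0.0041], [-0.0038, 0.0, -0.0083], [-0.0052, 0.0001, -0.0127]]
```

Call:
arm_command(
  travel=[
    [-0.0015, 0, -0.003],
    [-0.003, 0, -0.0063],
    [-0.0042, 0, -0.0095],
  ],
  roll=[0, 0, 0],
)

```text
time: 31.32
eef_pos: [0.5045, -0.2608, 0.0861]
eef_rot: [0.003, 1.0, 0.025, 0.003]
ft_force: [8.9, 0.6, -5.9]
finger_gap: 0.0246
```

```bash
python3 crank2.py 10.65 0.1 2
```

```text
t 31.32 pos [ 0.5045 -0.2608  0.0861] yaw 92.82 F [ 8.9  0.6 -5.9] gap 0.0246 q6 -0.73
F rad -6.4 tang -8.5
[[-0.0011, 0.0, -0.0033], [-0.002, 0.0, -0.0066]]
```

The tangential force has risen to 8.5 N from a 3.5 N baseline, which is about 70–85 N of clamping. I'll stop here, release and retreat.

Call:
arm_command(
  travel=[
    [0, 0, 0],
    [0, 0, 0],
    [0, 0, 0],
    [0, 0, 0],
  ],
  roll=[0, 0, 0, 0],
  claw=75,
)

```text
time: 31.82
eef_pos: [0.5042, -0.2608, 0.0859]
eef_rot: [0.003, 1.0, 0.025, 0.003]
ft_force: [0.1, 0.3, -0.5]
finger_gap: 0.0749
```

Call:
arm_command(
  travel=[
    [0, 0, -0.04],
    [0, 0, -0.1],
    [0, 0, -0.17],
    [0, 0, -0.25],
    [0.0, 0.05, -0.25],
    [0.0, 0.12, -0.25],
    [0.0, 0.18, -0.25],
    [0, 0.18, -0.25],
  ],
  roll=[0, 0, 0, 0, 0, 0, 0, 0],
)

```text
time: 32.83
eef_pos: [0.5092, -0.4062, 0.286]
eef_rot: [0.003, 1.0, 0.023, 0.003]
ft_force: [0.5, -0.2, -0.5]
finger_gap: 0.0748
```

```bash
python3 - <<'E'
from h import *
to()
P={n:get_image(n) for n in("top","side")}
X,Y,yaw=.5482,-.0776,1.6192; R=rot(yaw)
b={}
for n in P:
    cv2.imwrite(f"pics/{n}_end.png",P[n]["frame"])
    for o in("stake","jaw","crank"):
        for d in silhouettes(o,P[n]):
            print(n,o,round(d["p"],2),np.round(d["box"],1))
            if o=="stake":
                best=d["pixels"]
                c=proj(P[n],R@np.array([.045,0,.16])+[X,Y,0])[0]
                bx=d["box"]
                if np.hypot(bx[0]+bx[2]/2-c[0],bx[1]+bx[3]/2-c[1])<30:b[n]=best.astype(float)
    # predicted upright stake box against the fixed jaw
up=[np.vstack([cuboid(-.019,.019,-.019,.019,.09,.2),[[0,0,.23]]])]
obs=[(P[n],m) for n,m in b.items()]
if obs:
    r=fit(up,obs,np.array([.546,-.035,.16]),0); v=rot(-yaw)@np.r_[r[0][:2]-[X,Y],0]
    print("upright fit: vise x,y",v[:2].round(4),"yaw rel deg",np.degrees(r[0][2]-yaw).round(1),"cost",r[1].round(2),len(obs))
E
```

```text
t 32.83 pos [ 0.5092 -0.4062  0.286 ] yaw 92.62 F [ 0.5 -0.2 -0.5] gap 0.0748 q6 -0.89
top stake 0.74 [215.6 307.8  21.7  52. ]
top stake 0.66 [347.1 222.8  12.5  15.2]
top stake 0.62 [151.4 258.5  15.   52.2]
top stake 0.31 [414.3 242.1  32.2  12.1]
top jaw 0.69 [360.5 218.1   5.3  28.7]
top jaw 0.23 [267.5 166.7  31.8  20.9]
top crank 0.67 [405.5 219.6  39.8  32.3]
side stake 0.95 [315.5 463.9  68.5  16.1]
side stake 0.94 [387.3 370.6  68.8  32.8]
side stake 0.85 [300.  194.2  16.1  34. ]
side stake 0.69 [358.8 123.7  22.3  32.5]
side jaw 0.52 [291.3 213.8  34.5  10.7]
side crank 0.7 [303.  157.8  30.   31.2]
side crank 0.39 [197.7 237.9  39.3  50.1]
upright fit: vise x,y [ 0.0474 -0.0036] yaw rel deg -3.4 cost 0.72 2
```

```bash
python3 -c "
from bench import ticket,robot
print(robot.state()['ft_force'].round(1)); print(ticket.sign_off())"
```

```text
[ 0.5 -0.6  0.1]
the job is handed in; nothing more can be done
None
```

The stake stands point up on the vise bed, clamped between the jaws. The job was handed in after about 33 s of the 72 s allowed, with the gripper empty and clear of everything.

- **Standing it up:** The tool could not be tilted. I gripped the stake near its cone and levered the point up over the fixed jaw's side edge. Pushing the foot against the jaw's side then brought it upright, and I set it on the bed with a light press and let go.
- **Winding the crank:** The first grip on the handle missed because I had measured the handle too high. The second, about 23 mm lower, held. I wound about 6.3 rad clockwise, to roughly 10.65 rad. The handle force rose from about 3.5 N to 8.5 N, which I read as 70–85 N of clamping. The screw should hold about 60 N of that after letting go.
- **Last checks:** A model fit to both cameras put the stake upright at vise x ≈ 47 mm, which is against the fixed jaw. It was about 4 mm off mid width, so well inside the 80 mm jaws.
- **What did not agree or was not checked:**
  - The upright fit was coarse (cost 0.72), and its 3° yaw reading is within its error.
  - One force reading on the way, taken with the arm at rest, dipped to about 2 N; I took it as the crank's friction unloading.
  - The final grip force was inferred from the handle force while winding, not measured after release.
  - I had used all 12 picture views before the end, so the final state was checked by the networks and the fit, not by eye.
  - I did not check the bystander items one by one.

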